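# Clear the chips off the chiselling board

## Robot

A 6-joint arm with a two-finger parallel gripper is mounted at the origin on the work surface. World frame = base frame: x ahead of the robot, y to its left, z up, the work surface at z = 0. Lengths are in m, angles in rad, forces in N, time in s.
With the tool pointing down it reaches from about 0.275 to 0.825 m from the base axis. Payload 4.9 kg.
Tool frame: the origin (TCP) lies midway between the tips of the shut fingers; the grasp point (between the pads) lies 19 mm behind it; z points along the fingers, y is the line along which they close (so a half turn about z gives the same grasp; the last joint's range is limited). The gripper opens to 85 mm and grips with 20 to 120 N. Pads are 22 mm wide; open, the fingers measure 114 mm over their backs; the gripper's body (76 mm by 85 mm) begins 54 mm behind the grasp point. The pads swing forward as they close: fully open they stand 13 mm farther back than shut.
Start: joints at [-1.268, 0.326, -0.193, 1.052, 0, 1.437], TCP at [0.233, -0.498, 0.231] pointing down, gripper open.
Joint ranges: [-2.65, 2.65], [-0.97, 1.79], [-1.3, 1.35], [-1.93, 2.1], [-1.47, 1.37], [-3.14, 3.14]. Speed limits (rad/s): [2.57, 2.57, 3.14, 3.14, 3.14, 3.14].

## Interface

Orientations are given as a rotation vector (axis times angle).
In Python, from bench import state, snapshot, get_calibration, job_done, outline_of gives the robot as it stands.
- The arm moves only by the tool move_arm, never from a script. Its argument "moves" is a list of rows, each a list of 2 entries, a list of its own where there are three numbers: the shift along the tool's x, y, z in mm, then the turn about the tool's z in degrees. A call has 1 to 5 rows; each row shifts and turns the commanded pose from where the row before left it, along the tool's axes as they then stand; what a row does not reach is not made up. A row lasts 1/8 s, in which the tool goes at most 62.5 mm and 10.7 degrees, less where a joint would pass 70% of its speed; a pose out of reach is approached as far as the arm can. A call with a gripper value outside its range is refused whole. "claw" is the closure, from 0 (fully open) to 1 (shut), set as the call begins (left out, the last holds). The fingers move at their own pace and stop on an object; "force" is the grip in N (left out, the last holds). Time passes only in rows, so rows that do not move let the fingers close. It gives the time, the measured TCP pose, the force, the opening and the grip force at its end, in the units of the state.
- state(): the state, without advancing time (a new reading comes with each control period).
- snapshot(name): name is "side" or "top"; returns the picture (480x640x3 uint8, blue, green, red); there is no depth.
- get_calibration(name): a dict with "vertical_fov" (degrees; the focal length in pixels is half the picture's height over the tangent of half this angle, whatever the lens; pixels are square), "cx", "cy" (the principal point, pixels), "R" (3x3) and "t" (3): a world point X has camera coordinates R X + t. Camera axes: x right, y down, z forward; pixel columns grow to the right and rows downward; lengths in m; the calibration is good to about 2 mm. A picture is of the moment at which its call begins. get_calibration takes no time and is no camera call.
- job_done(): hands the job in; it is judged then, once.
Trained networks look in the newest picture that a camera, given by its name, has taken for a name from the list of things; names that differ only in an ending like _2 or _b are one class to them, and where a whole thing is asked for, a point or a joint stands for the part that bears it (a point fixed in the world has none). Each returns a list of dicts, best first, with "p" (0 to 1); they miss things now and then, are a little off and sometimes report something else, mostly with a low value. They report only what shows in the picture. A call takes as long as a camera call. They do not tell look-alikes from the thing itself.
- outline_of(camera, query): "mask" (480x640 bool, what is visible of it) and "rect" ([left, top, right, bottom] in pixels, round what is visible of it).
The state is a dict: "time_s": time; "joint_pos": joint angles; "dq": joint speeds; "joint_efforts": joint torques, N m; "eef_pos": TCP position; "tool_rot": TCP orientation; "ft_force": force on the tool from outside, world axes, zero at the start; "wrist_torque": the same for the moment, N m; "finger_gap": finger opening in m; "grip_force": force on a finger pad.
Only numpy, scipy, OpenCV 4.12 (cv2) and the standard library are available. Lean on these libraries where they do the work, as an engineer would, in place of code of your own. Each camera call takes 0.05 s, during which the arm holds its last target. There are 200 camera calls.

## Task

Slide the blue offcut tray along the bench, without lifting it, until it sits square and snug against the end of the chiselling board it stands by, then sweep all five wood chips off that end of the board into the tray with the orange scraper block, keeping your gripper off the chips. Leave the tray against the board and put the scraper back down on the bench, flat and clear of the tray, without disturbing the chisel, square, tape, mallet or phone.

Things in the scene. Friction and masses are not known exactly. Their poses are not given: they have to be found in the camera images.
- board: dark chiselling board, fixed to the bench: 220 mm (own x) by 280 mm (own y), top face 60 mm above the bench; origin: centre of its underside, on the bench (z = 0). A pale wood fence, 18 mm thick, rises 16 mm above the top along the far long side (own x +92 to +110 mm). The short ends (own y +140 and -140 mm) and the near long side are open
- tray: blue steel tray, open on top, loose on the bench 40 to 80 mm clear of one short end of the board (either end), a long side facing it: 280 mm (own x) by 120 mm (own y), 44 mm high, walls and floor 4 mm, 0.4 to 0.85 kg. Origin: centre of its underside; snug, it lies 200 mm from the board's origin along the board's y
- scraper: orange scraper block with a black rubber sole, standing on its sole on the bench beyond the other short end of the board: 150 mm long (own x), 34 mm thick (own y, the grip width), 62 mm high, 0.15 to 0.31 kg. Origin: centre of its sole
- scraper_mid (a point): middle of the scraper block, 31 mm above its sole
- chip1: pale wood chip, 66x26x10 mm (own x, y, z), about 12 g, lying loose on the board's top face at any angle; origin: centre of its underside
- chip2: pale wood chip, 62x22x12 mm (own x, y, z), about 12 g, lying loose on the board's top face at any angle; origin: centre of its underside
- chip3: pale wood chip, 64x24x9 mm (own x, y, z), about 12 g, lying loose on the board's top face at any angle; origin: centre of its underside
- chip4: pale wood chip, 60x28x11 mm (own x, y, z), about 12 g, lying loose on the board's top face at any angle; origin: centre of its underside
- chip5: pale wood chip, 66x20x10 mm (own x, y, z), about 12 g, lying loose on the board's top face at any angle; origin: centre of its underside
- chisel: wood-handled bench chisel lying on the bench along the near side of the board, 240 mm long; origin under the joint of handle and blade, blade towards its own +x; a bystander
- square: try square lying flat beyond the fence, dark stock 115 mm and steel blade 160 mm; origin under the stock's centre; a bystander
- tape: roll of brown packing tape lying flat, 114 mm across, 48 mm high; origin under its centre; a bystander
- mallet: wooden joiner's mallet lying down, head 85x125x65 mm, handle 170 mm towards its own -x; origin under the head's centre; a bystander
- phone: black phone lying flat, 75x152x9 mm; origin under its centre; a bystander
Things that resemble listed ones, but are neither listed nor needed, are in the scene too. What is meant by the scraper is not grey, and is the larger of those in its own colour.

How it is judged:
By the outcome, as a careful person would: the job done as asked, in the order asked, and still so for the second after the job is handed in, with the robot touching nothing.
It also fails if it takes over 72 s, if anything falls off the work surface, if the arm or the gripper's body presses on something with over 40 N, if the wrist force passes 120 N, or if a joint passes its speed limit or range.

## Working session

There is one attempt and no reset: what is moved stays moved. The work goes in short steps, Python scripts to look and compute and a tool call to move; the robot and the scene stay as the last step left them, time stands still between calls to the robot, and variables do not carry over. Pictures are saved under pics/ and viewed, at most 10 in all, crops included, and the job is handed in when it is done.

Besides the shell and the picture viewer there is one more tool, called after ">>>" by a JSON object that holds its "method" and its "body". move_arm: Moves the arm, as the interface text tells. Its arguments: {"type":"object","properties":{"moves":{"type":"array","items":{"type":"array"}},"claw":{"type":"number"},"force":{"type":"number"}},"required":["moves"]}

```bash
mkdir -p pics; ls; python3 - <<'E'
from bench import *
import cv2
for n in("side","top"):
    cv2.imwrite(f"pics/{n}0.png",snapshot(n)); print(n,get_calibration(n))
print(state())
E
```

```text
pics
side {'vertical_fov': 49.387249289254335, 'cx': 324.6479572876259, 'cy': 248.5772619762122, 'R': array([[-0.7473361 , -0.66423123,  0.01690058],
       [-0.47803729,  0.51983257, -0.70799325],
       [ 0.46148575, -0.53718803, -0.70601694]]), 't': array([0.34057374, 0.33528148, 0.88209499])}
top {'vertical_fov': 48.146564631958945, 'cx': 319.9920782908556, 'cy': 244.73479283849264, 'R': array([[-0.06396969, -0.99794711, -0.00307443],
       [-0.97565594,  0.06318777, -0.21000663],
       [ 0.20976977, -0.01043447, -0.97769513]]), 't': array([-0.06280026,  0.49493822,  1.3179564 ])}
{'time_s': 0.1, 'joint_pos': array([-1.26818819e+00,  3.26893665e-01, -1.93449600e-01,  1.05200008e+00,
       -1.31364205e-05,  1.43661827e+00]), 'dq': array([ 0.0001601 , -0.00168273,  0.0020149 , -0.0001891 , -0.00137601,
        0.00109489]), 'joint_efforts': array([ 4.74627286e-04, -4.44239974e+01,  2.63038176e+01,  7.85984244e-03,
       -2.09482737e-04, -2.46395075e-06]), 'eef_pos': array([ 0.23253233, -0.4978699 ,  0.23058013]), 'tool_rot': array([-3.06546612e+00, -6.80327400e-01,  2.24856802e-04]), 'ft_force': array([ 0.61155841, -0.06276229, -0.11786938]), 'wrist_torque': array([-0.03840519,  0.00419674, -0.09559665]), 'grip_force': 0.0, 'finger_gap': 0.08524010617932452}
```

View pics/top0.png

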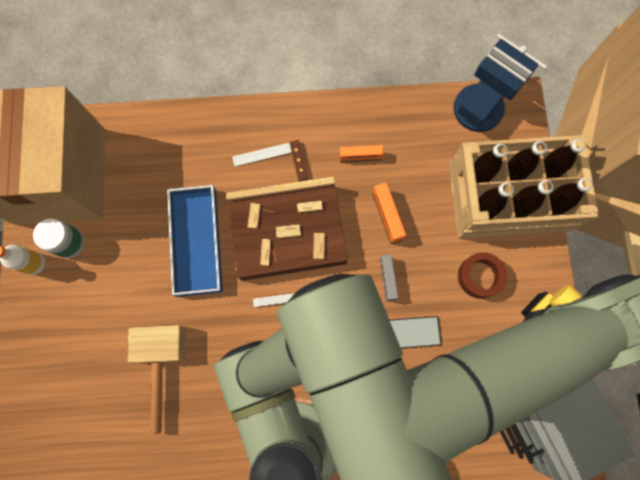

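View pics/side0.png

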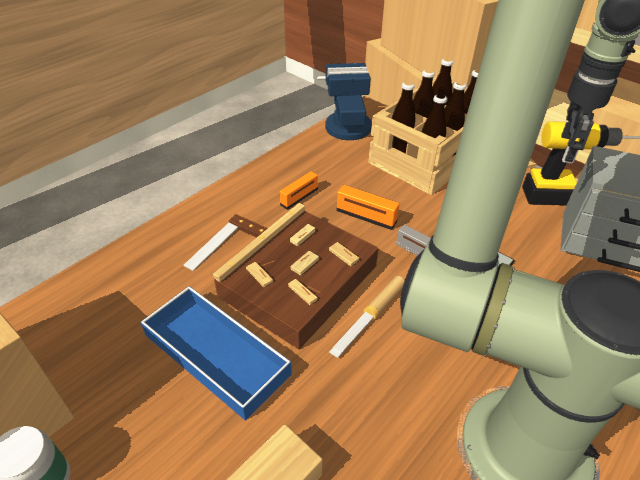

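```bash
cat > h.py <<'E'
from bench import *
import numpy as np, cv2
from scipy.optimize import minimize
CAL={n:get_calibration(n) for n in("side","top")}
def proj(n,P):
    c=CAL[n]; f=240/np.tan(np.radians(c["vertical_fov"]/2))
    q=np.atleast_2d(P)@c["R"].T+c["t"]
    return q[:,:2]/q[:,2:]*f+[c["cx"],c["cy"]]
def ground(n,uv,z=0):
    c=CAL[n]; f=240/np.tan(np.radians(c["vertical_fov"]/2))
    d=c["R"].T@np.array([(uv[0]-c["cx"])/f,(uv[1]-c["cy"])/f,1]); o=-c["R"].T@c["t"]
    return (o+d*(z-o[2])/d[2])[:2]
def box(x0,x1,y0,y1,z0,z1): return np.array([[x,y,z] for x in(x0,x1) for y in(y0,y1) for z in(z0,z1)])
def cen(l,w,h): return box(-l/2,l/2,-w/2,w/2,0,h)
M=dict(board=[cen(.22,.28,.06),box(.092,.110,-.14,.14,.06,.076)],tray=[cen(.28,.12,.044)],scraper=[cen(.15,.034,.062)])
for i,s in enumerate([(66,26,10),(62,22,12),(64,24,9),(60,28,11),(66,20,10)],1): M[f"chip{i}"]=[cen(*[v/1000 for v in s])]
def place(p,P,z=0):
    c,s=np.cos(p[2]),np.sin(p[2]); return P@np.array([[c,s,0],[-s,c,0],[0,0,1]])+[p[0],p[1],z]
S=4
def render(n,p,model,z=0):
    m=np.zeros((480*S,640*S),np.uint8)
    for P in model:
        h=cv2.convexHull(np.float32((proj(n,place(p,P,z))+.5)*S)); cv2.fillConvexPoly(m,np.int32(np.round(h)),255)
    return cv2.resize(m,(640,480),interpolation=cv2.INTER_AREA)/255.
def fill(mask):
    m=np.uint8(mask); c,_=cv2.findContours(m,cv2.RETR_EXTERNAL,cv2.CHAIN_APPROX_NONE)
    c=max(c,key=cv2.contourArea); o=np.zeros_like(m); cv2.drawContours(o,[c],-1,1,-1); return o.astype(float)
def fit(masks,model,p0,z=0):
    def cost(p):
        p=[p[0],p[1],p[2]]; return sum(1-np.minimum(m,r).sum()/np.maximum(m,r).sum() for n,m in masks.items() for r in[render(n,p,model,z)])/len(masks)
    r=minimize(cost,p0,method="Nelder-Mead",options=dict(initial_simplex=np.array(p0)+np.array([[0,0,0],[.012,0,0],[0,.012,0],[0,0,.1]]),xatol=2e-4,fatol=1e-4,maxiter=150))
    return r.x,r.fun
def see(name,cams=("side","top"),snap=True):
    out={}
    for n in cams:
        if snap: snapshot(n)
        out[n]=outline_of(n,name)
    return out
E
python3 - <<'E'
from h import *
np.set_printoptions(precision=4,suppress=True)
for n in("side","top"): snapshot(n)
for k in("board","tray","scraper","chip1","chisel","square","tape","mallet","phone"):
    for n,L in see(k,snap=False).items():
        print(k,n,[(round(d["p"],2),np.round(d["rect"]).astype(int).tolist(),int(d["mask"].sum())) for d in L if d["p"]>.2])
        if k in("chisel","square","tape","mallet","phone") and L: print("   ",ground(n,np.argwhere(L[0]["mask"]).mean(0)[::-1]))
    if k in("board","tray"):
        o={n:fill(L[0]["mask"]) for n,L in see(k,snap=False).items()}
        g=ground("top",np.argwhere(o["top"]>0).mean(0)[::-1],.03)
        for c in(["side"],["top"],["side","top"]): print(k,c,*fit({n:o[n] for n in c},M[k],[g[0],g[1],-.05]))
E
```

```text
board side [(0.65, [214, 203, 380, 347], 11796), (0.47, [142, 282, 292, 421], 9995)]
board top [(0.62, [226, 178, 346, 280], 8551)]
board ['side'] [ 0.5416 -0.0107  0.0917] 0.019183377668937407
board ['top'] [ 0.5424 -0.0096  0.095 ] 0.013633321516516417
board ['side', 'top'] [ 0.5419 -0.0103  0.0958] 0.0169207539685442
tray side [(0.92, [141, 286, 290, 421], 9722)]
tray top [(0.58, [166, 184, 226, 300], 5505)]
tray ['side'] [0.5304 0.2312 0.0379] 0.021104376650729617
tray ['top'] [0.5306 0.2342 0.0389] 0.0243180999032242
tray ['side', 'top'] [0.5301 0.2325 0.0324] 0.029568859757403143
scraper side [(0.94, [281, 172, 317, 206], 785), (0.86, [396, 226, 434, 254], 683), (0.71, [335, 183, 400, 227], 1744)]
scraper top [(0.92, [341, 145, 382, 161], 611), (0.9, [384, 255, 396, 300], 552), (0.61, [375, 184, 406, 245], 1053)]
chip1 side [(0.82, [289, 252, 319, 276], 345), (0.72, [330, 240, 358, 266], 390), (0.66, [246, 259, 270, 288], 316), (0.57, [289, 225, 314, 244], 278), (0.56, [288, 279, 317, 305], 297)]
chip1 top [(0.78, [274, 224, 301, 239], 255), (0.7, [296, 202, 322, 210], 256), (0
[... 246 characters left out ...]
chisel top [(0.87, [253, 293, 290, 308], 335)]
    [0.3642 0.0396]
square side [(0.59, [184, 212, 264, 267], 1067)]
    [0.7631 0.0093]
square top [(0.59, [232, 139, 306, 178], 1113)]
    [0.7561 0.008 ]
tape side [(0.45, [284, 277, 319, 305], 354)]
    [0.5158 0.0051]
tape top [(0.64, [458, 250, 507, 298], 1272), (0.21, [233, 136, 307, 179], 1011)]
    [ 0.3921 -0.5125]
mallet side [(0.74, [227, 420, 322, 480], 3066), (0.24, [141, 285, 291, 422], 9956)]
    [0.2922 0.2925]
mallet top [(0.77, [124, 325, 186, 436], 2817), (0.63, [254, 296, 288, 307], 316), (0.57, [459, 252, 507, 299], 1348)]
    [0.2324 0.3399]
phone side []
phone top [(0.72, [390, 319, 440, 348], 1383)]
    [ 0.259  -0.3276]
```

```bash
cat >> h.py <<'E'
B=np.array([.542,-.010,.095])
def tob(p): c,s=np.cos(B[2]),np.sin(B[2]); d=np.array(p[:2])-B[:2]; return np.array([c*d[0]+s*d[1],-s*d[0]+c*d[1]])
def fromb(x,y): c,s=np.cos(B[2]),np.sin(B[2]); return np.array([B[0]+c*x-s*y,B[1]+s*x+c*y])
def psi_of(rv): R=cv2.Rodrigues(np.array(rv))[0]; return np.arctan2(R[1,0],R[0,0])
def plan(xyz,psi,n,start=None):
    s=state(); p=np.array(s["eef_pos"] if start is None else start[:3]); a=psi_of(s["tool_rot"]) if start is None else start[3]
    d=(np.array(xyz)-p)/n; da=((psi-a+np.pi)%(2*np.pi)-np.pi)/n
    for i in range(n):
        print([[round(1000*(np.cos(a)*d[0]+np.sin(a)*d[1]),1),round(1000*(np.sin(a)*d[0]-np.cos(a)*d[1]),1),round(-1000*d[2],1)],round(-np.degrees(da),2)]); a+=da
E
python3 - <<'E'
from h import *
np.set_printoptions(precision=4,suppress=True)
for n in("side","top"): snapshot(n)
o={"side":fill(see("scraper",("side",),False)["side"][2]["mask"]),"top":fill(see("scraper",("top",),False)["top"][2]["mask"])}
L=see("scraper",snap=False)
o={n:fill(max((d for d in L[n] if d["p"]>.4),key=lambda d:d["mask"].sum())["mask"]) for n in L}
g=ground("top",np.argwhere(o["top"]>0).mean(0)[::-1],.03)
for c in(["side"],["top"],["side","top"]): p,e=fit({n:o[n] for n in c},M["scraper"],[g[0],g[1],.3]); print(c,p,e,tob(p))
for n in("side","top"):
  for d in outline_of(n,"chip1"):
    if d["p"]>.3 and d["mask"].sum()<450:
        uv=np.argwhere(d["mask"])[:,::-1].astype(np.float32); r=cv2.minAreaRect(uv)
        P=[tob(ground(n,q,.066)) for q in cv2.boxPoints(r)]; print(n,tob(ground(n,uv.mean(0),.066)),"x",np.min(P,0)[0],np.max(P,0)[0],"y",np.min(P,0)[1],np.max(P,0)[1])
plan([*fromb(.011,.338),.20],1.666,20)
E
```

```text
['side'] [0.2326 0.3315 0.3   ] 1.0 [-0.2757  0.3693]
['top'] [0.2374 0.3357 0.2476] 0.6557563652508808 [-0.2704  0.373 ]
['side', 'top'] [0.2374 0.3357 0.2476] 0.8278781826254404 [-0.2704  0.373 ]
side [-0.061   0.0615] x -0.09653197140310193 -0.021964218395106733 y 0.03998601704864049 0.08172990639185114
side [-0.0671 -0.0733] x -0.10441413421872846 -0.02706401646847526 y -0.09466430595812646 -0.05233645161169448
side [0.0379 0.0785] x 0.00564826720661628 0.07239705456807974 y 0.05774051452894402 0.0984847999921337
side [-0.0155 -0.0027] x -0.0330609552911698 0.002941943428708179 y -0.04470159649176745 0.03643413556407419
side [ 0.0411 -0.0658] x 0.024155746778512736 0.058484297110330215 y -0.10839378683573374 -0.02692191518192102
top [-0.0648 -0.0738] x -0.09763404015747965 -0.029891998395122587 y -0.09110428766760066 -0.0560102178537379
top [-0.0135 -0.0027] x -0.029770575067135603 0.002706359416320673 y -0.033434393636199294 0.027626033623302772
top [ 0.0417 -0.0664] x 0.026587505136467272 0.05809966510038296 y -0.09813454961750744 -0.03526941595377707
top [-0.0604  0.062 ] x -0
[... 994 characters left out ...]
t64(1.6)], np.float64(-3.52)]
[[np.float64(43.4), np.float64(-5.3), np.float64(1.6)], np.float64(-3.52)]
[[np.float64(43.7), np.float64(-2.7), np.float64(1.6)], np.float64(-3.52)]
[[np.float64(43.7), np.float64(0.0), np.float64(1.6)], np.float64(-3.52)]
[[np.float64(43.7), np.float64(2.7), np.float64(1.6)], np.float64(-3.52)]
[[np.float64(43.4), np.float64(5.4), np.float64(1.6)], np.float64(-3.52)]
[[np.float64(43.0), np.float64(8.1), np.float64(1.6)], np.float64(-3.52)]
[[np.float64(42.4), np.float64(10.7), np.float64(1.6)], np.float64(-3.52)]
[[np.float64(41.7), np.float64(13.3), np.float64(1.6)], np.float64(-3.52)]
[[np.float64(40.8), np.float64(15.8), np.float64(1.6)], np.float64(-3.52)]
```

>>> {"method": "move_arm", "body": {"moves": [[[30.5,-31.3,1.6],-3.5],[[32.4,-29.4,1.6],-3.5],[[34.1,-27.3,1.6],-3.5],[[35.8,-25.2,1.6],-3.5],[[37.2,-23,1.6],-3.5]], "claw": 0}}

```text
time_s: 2.33
eef_pos: [0.3052, -0.2907, 0.2234]
tool_rot: [2.926, 1.142, 0.0]
ft_force: [0.1, 0.2, -0.1]
finger_gap: 0.0857
grip_force: 0.0
```

>>> {"method": "move_arm", "body": {"moves": [[[38.6,-20.6,1.6],-3.5],[[39.8,-18.2,1.6],-3.5],[[40.8,-15.7,1.6],-3.5],[[41.7,-13.2,1.6],-3.5],[[42.4,-10.6,1.6],-3.5]]}}

```text
time_s: 2.95
eef_pos: [0.378, -0.0844, 0.2155]
tool_rot: [2.718, 1.574, 0.001]
ft_force: [0.2, 0.1, -0.1]
finger_gap: 0.0855
grip_force: 0.0
```

>>> {"method": "move_arm", "body": {"moves": [[[43,-8,1.6],-3.5],[[43.4,-5.3,1.6],-3.5],[[43.7,-2.7,1.6],-3.5],[[43.7,0,1.6],-3.5],[[43.7,2.7,1.6],-3.5]]}}

```text
time_s: 3.58
eef_pos: [0.4509, 0.122, 0.2074]
tool_rot: [2.447, 1.969, 0.001]
ft_force: [1.5, -0.2, 0.8]
finger_gap: 0.0855
grip_force: 0.0
```

>>> {"method": "move_arm", "body": {"moves": [[[43.4,5.4,1.6],-3.5],[[43,8,1.6],-3.5],[[42.4,10.7,1.6],-3.5],[[41.7,13.3,1.6],-3.5],[[40.8,15.8,1.6],-3.9]]}}

```text
time_s: 4.2
eef_pos: [0.5242, 0.328, 0.1992]
tool_rot: [2.111, 2.326, 0.0]
ft_force: [0.8, 0.2, 0.2]
finger_gap: 0.0855
grip_force: 0.0
```

>>> {"method": "move_arm", "body": {"moves": [[[0,0,45],0],[[0,0,45],0],[[0,0,45],0],[[0,0,40],0],[[0,0,16],0]]}}

```text
time_s: 4.82
eef_pos: [0.5221, 0.3257, 0.0058]
tool_rot: [-2.113, -2.323, 0.006]
ft_force: [0.3, -0.3, 0.1]
finger_gap: 0.0852
grip_force: 0.0
```

```bash
cat >> h.py <<'E'
def orange(n,img):
    hsv=cv2.cvtColor(img,cv2.COLOR_BGR2HSV); L=[d for d in outline_of(n,"scraper") if d["p"]>.2]
    f=lambda m: (((hsv[...,0]>5)&(hsv[...,0]<16)&(hsv[...,1]>200)&(hsv[...,2]>120))&m).sum()
    L=[d for d in L if f(d["mask"])>.3*d["mask"].sum()]; return L
E
python3 - <<'E'
from h import *
np.set_printoptions(precision=4,suppress=True)
im={n:snapshot(n) for n in("top","side")}; cv2.imwrite("pics/top1.png",im["top"]); cv2.imwrite("pics/side1.png",im["side"])
o={}
for n in im:
    L=orange(n,im[n]); print(n,[(d["p"],d["rect"],d["mask"].sum()) for d in L]); 
    if L:o[n]=fill(max(L,key=lambda d:d["mask"].sum())["mask"])
g=ground("top",np.argwhere(o["top"]>0).mean(0)[::-1],.03)
for c in(["side"],["top"],["side","top"]):
    if all(k in o for k in c): p,e=fit({n:o[n] for n in c},M["scraper"],[g[0],g[1],.3]); print(c,p,e,tob(p))
E
```

```text
top []
side []Traceback (most recent call last):
  File "<stdin>", line 8, in <module>
KeyError: 'top'
```

View pics/side1.png

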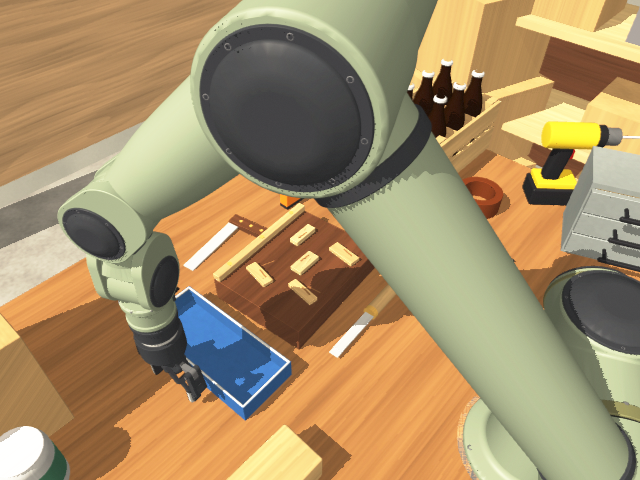

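>>> {"method": "move_arm", "body": {"moves": [[[-10,0,0],0],[[-8,0,0],0],[[-6,0,0],0],[[-5,0,0],0],[[-5,0,0],0]]}}

```text
time_s: 5.65
eef_pos: [0.5271, 0.2946, 0.0093]
tool_rot: [-2.111, -2.322, -0.006]
ft_force: [-2.2, 6.7, 2.9]
finger_gap: 0.0854
grip_force: 3.6
```

>>> {"method": "move_arm", "body": {"moves": [[[-5,0,0],0],[[-5,0,0],0],[[-5,0,0],0],[[-5,0,0],0],[[-4,0,0],0]]}}

```text
time_s: 6.28
eef_pos: [0.5299, 0.2706, 0.0093]
tool_rot: [-2.111, -2.323, -0.007]
ft_force: [-1.5, 7.3, 2.6]
finger_gap: 0.0856
grip_force: 3.3
```

```bash
python3 - <<'E'
from h import *
im=snapshot("side"); cv2.imwrite("pics/s2.png",cv2.resize(im[230:430,120:400],None,fx=2.5,fy=2.5))
s=state(); print(s["eef_pos"],tob(s["eef_pos"]),s["ft_force"],psi_of(s["tool_rot"]))
E
```

```text
[0.52995421 0.27005805 0.00924515] [0.01457404 0.27993787] [-0.6899741   5.39078939  2.51789848] 1.666120220400667
```

View pics/s2.png

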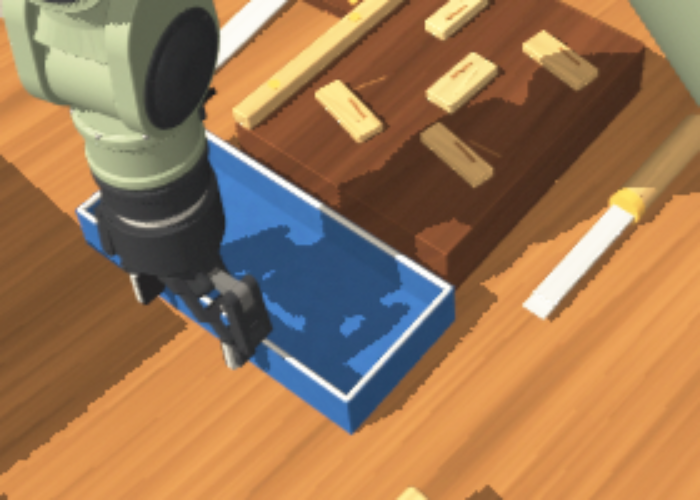

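>>> {"method": "move_arm", "body": {"moves": [[[-3,0,0],0],[[-2.5,0,0],0],[[-2,0,0],0]]}}

```text
time_s: 6.7
eef_pos: [0.5307, 0.2633, 0.0093]
tool_rot: [-2.111, -2.323, -0.007]
ft_force: [0.0, 7.5, 2.0]
finger_gap: 0.0858
grip_force: 3.3
```

>>> {"method": "move_arm", "body": {"moves": [[[-1.5,0,0],0],[[-1,0,0],0],[[0,0,0],0]]}}

```text
time_s: 7.08
eef_pos: [0.5309, 0.2607, 0.0093]
tool_rot: [-2.111, -2.324, -0.007]
ft_force: [-0.7, 6.3, 1.7]
finger_gap: 0.0854
grip_force: 3.1
```

>>> {"method": "move_arm", "body": {"moves": [[[-1,0,0],0],[[-1,0,0],0],[[0,0,0],0]]}}

```text
time_s: 7.45
eef_pos: [0.5313, 0.2605, 0.0094]
tool_rot: [-2.11, -2.321, -0.012]
ft_force: [-0.8, 11.8, 1.2]
finger_gap: 0.0857
grip_force: 5.7
```

>>> {"method": "move_arm", "body": {"moves": [[[-1,0,0],0],[[-1,0,0],0],[[0,0,0],0]]}}

```text
time_s: 7.82
eef_pos: [0.5312, 0.2606, 0.0094]
tool_rot: [-2.107, -2.319, -0.016]
ft_force: [-0.9, 17.2, -1.4]
finger_gap: 0.0854
grip_force: 8.7
```

>>> {"method": "move_arm", "body": {"moves": [[[-1.5,0,0],0],[[0,0,0],0]]}}

```text
time_s: 8.07
eef_pos: [0.5312, 0.2606, 0.0095]
tool_rot: [-2.105, -2.318, -0.02]
ft_force: [-2.1, 21.8, -1.2]
finger_gap: 0.0853
grip_force: 10.9
```

>>> {"method": "move_arm", "body": {"moves": [[[7,0,0],0],[[10,0,0],0],[[20,0,-10],0],[[0,0,-50],0],[[0,0,-60],0]]}}

```text
time_s: 8.7
eef_pos: [0.5261, 0.2908, 0.129]
tool_rot: [-2.112, -2.324, 0.004]
ft_force: [1.3, -0.2, 0.9]
finger_gap: 0.0855
grip_force: 0.0
```

>>> {"method": "move_arm", "body": {"moves": [[[0,0,-60],0],[[0,0,-40],0],[[-20,-50,0],7],[[-20,-50,0],7],[[-20,-50,0],7]]}}

```text
time_s: 9.32
eef_pos: [0.375, 0.2344, 0.229]
tool_rot: [2.506, 1.894, 0.001]
ft_force: [-0.4, 0.2, 0.6]
finger_gap: 0.0853
grip_force: 0.0
```

```bash
python3 - <<'E'
from h import *
np.set_printoptions(precision=4,suppress=True)
s=state(); print(s["eef_pos"],psi_of(s["tool_rot"]))
im={n:snapshot(n) for n in("top","side")}; cv2.imwrite("pics/s3.png",np.hstack([im[n][100:380,120:480] for n in im]))
for k in("board","tray"):
    for n in im:
        L=outline_of(n,k)
        if L:
            m=fill(L[0]["mask"]); p,e=fit({n:m},M[k],[.542,-.01,.095] if k=="board" else [.523,.189,.095]); print(k,n,p,round(e,3),tob(p))
E
```

```text
[0.375  0.2344 0.229 ] 1.2943983236837184
board top [ 0.5422 -0.0089  0.0915] 0.014 [0.0003 0.0011]
board side [ 0.5305 -0.0448  0.2605] 0.511 [-0.0148 -0.0335]
tray top [0.5389 0.1931 0.0971] 0.072 [0.0161 0.2024]
tray side [0.5378 0.1896 0.0876] 0.06 [0.0148 0.1991]
```

View pics/s3.png

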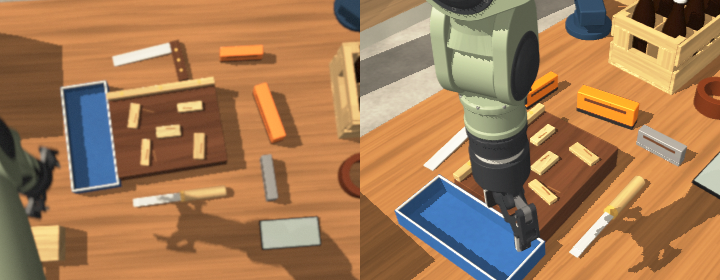

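```bash
python3 - <<'E'
from h import *
np.set_printoptions(precision=4,suppress=True)
im={n:snapshot(n) for n in("top","side")}
o={}
for n in im:
    L=[d for d in outline_of(n,"scraper") if d["p"]>.2]
    h=cv2.cvtColor(im[n],cv2.COLOR_BGR2HSV)
    for d in L: print(n,d["p"],np.round(d["rect"]),d["mask"].sum(),np.median(h[d["mask"]],0))
    L=[d for d in L if np.median(h[d["mask"]],0)[1]>180 and d["mask"].sum()<2200]
    if L:o[n]=fill(max(L,key=lambda d:d["mask"].sum())["mask"])
g=ground("top",np.argwhere(o["top"]>0).mean(0)[::-1],.03)
for c in(["side"],["top"],["side","top"]):
    if all(k in o for k in c): p,e=fit({n:o[n] for n in c},M["scraper"],[g[0],g[1],.3]); print(c,p,e,tob(p))
E
```

```text
top 0.91 [382. 255. 394. 301.] 556 [ 18.  33. 171.]
top 0.8 [338. 144. 382. 159.] 637 [ 13. 178. 252.]
top 0.6 [375. 182. 405. 245.] 988 [ 15. 178. 254.]
side 0.91 [279. 173. 317. 208.] 801 [ 13. 214. 198.]
side 0.78 [393. 223. 450. 268.] 1174 [ 17.  29. 172.]
side 0.59 [335. 184. 402. 229.] 1795 [ 17. 213. 254.]Traceback (most recent call last):
  File "<stdin>", line 11, in <module>
KeyError: 'top'
```

```bash
cat >> h.py <<'E'
def scr(cams=("top","side"),p0=None,z=0):
    o={}
    for n in cams:
        h=cv2.cvtColor(snapshot(n),cv2.COLOR_BGR2HSV)
        L=[d for d in outline_of(n,"scraper") if d["p"]>.2 and np.median(h[d["mask"]],0)[1]>120 and d["mask"].sum()<2200]
        if L:o[n]=fill(max(L,key=lambda d:d["mask"].sum())["mask"])
    if p0 is None: p0=[*ground("top",np.argwhere(o["top"]>0).mean(0)[::-1],.03),.3]
    for c in(["side"],["top"],["side","top"]):
        if all(k in o for k in c): p,e=fit({n:o[n] for n in c},M["scraper"],p0,z); print(c,p,round(e,3),tob(p))
    return p
E
python3 - <<'E'
from h import *
np.set_printoptions(precision=4,suppress=True)
p=scr(); plan([p[0],p[1],.16],p[2]-0,12)
E
```

```text
['side'] [ 0.5678 -0.2782  0.2416] 0.032 [ 0.0002 -0.2694]
['top'] [ 0.5679 -0.2773  0.2533] 0.05 [ 0.0005 -0.2685]
['side', 'top'] [ 0.5677 -0.2776  0.249 ] 0.042 [ 0.0002 -0.2688]
[[np.float64(-36.8), np.float64(26.8), np.float64(5.7)], np.float64(5.01)]
[[np.float64(-34.4), np.float64(29.9), np.float64(5.7)], np.float64(5.01)]
[[np.float64(-31.6), np.float64(32.8), np.float64(5.7)], np.float64(5.01)]
[[np.float64(-28.6), np.float64(35.4), np.float64(5.7)], np.float64(5.01)]
[[np.float64(-25.4), np.float64(37.8), np.float64(5.7)], np.float64(5.01)]
[[np.float64(-22.0), np.float64(39.9), np.float64(5.7)], np.float64(5.01)]
[[np.float64(-18.4), np.float64(41.7), np.float64(5.7)], np.float64(5.01)]
[[np.float64(-14.7), np.float64(43.1), np.float64(5.7)], np.float64(5.01)]
[[np.float64(-10.9), np.float64(44.2), np.float64(5.7)], np.float64(5.01)]
[[np.float64(-7.0), np.float64(45.0), np.float64(5.7)], np.float64(5.01)]
[[np.float64(-3.1), np.float64(45.5), np.float64(5.7)], np.float64(5.01)]
[[np.float64(0.9), np.float64(45.5), np.float64(5.7)], np.float64(5.01)]
```

```bash
python3 - <<'E'
from h import *
plan([.5677,-.2776,.15],.249-np.pi,15)
E
```

```text
[[np.float64(-29.5), np.float64(21.4), np.float64(5.2)], np.float64(-7.99)]
[[np.float64(-32.2), np.float64(17.1), np.float64(5.2)], np.float64(-7.99)]
[[np.float64(-34.2), np.float64(12.5), np.float64(5.2)], np.float64(-7.99)]
[[np.float64(-35.6), np.float64(7.6), np.float64(5.2)], np.float64(-7.99)]
[[np.float64(-36.4), np.float64(2.6), np.float64(5.2)], np.float64(-7.99)]
[[np.float64(-36.4), np.float64(-2.5), np.float64(5.2)], np.float64(-7.99)]
[[np.float64(-35.7), np.float64(-7.5), np.float64(5.2)], np.float64(-7.99)]
[[np.float64(-34.3), np.float64(-12.4), np.float64(5.2)], np.float64(-7.99)]
[[np.float64(-32.2), np.float64(-17.0), np.float64(5.2)], np.float64(-7.99)]
[[np.float64(-29.5), np.float64(-21.4), np.float64(5.2)], np.float64(-7.99)]
[[np.float64(-26.3), np.float64(-25.3), np.float64(5.2)], np.float64(-7.99)]
[[np.float64(-22.5), np.float64(-28.7), np.float64(5.2)], np.float64(-7.99)]
[[np.float64(-18.3), np.float64(-31.5), np.float64(5.2)], np.float64(-7.99)]
[[np.float64(-13.7), np.float64(-33.8), np.float64(5.2)], np.float64(-7.99)]
[[np.float64(-8.9), np.float64(-35.3), np.float64(5.2)], np.float64(-7.99)]
```

>>> {"method": "move_arm", "body": {"moves": [[[-29.5,21.4,5],-8],[[-32.2,17.1,5],-8],[[-34.2,12.5,5],-8],[[-35.6,7.6,5],-8],[[-36.4,2.6,5],-8]]}}

```text
time_s: 10.65
eef_pos: [0.4406, 0.0627, 0.2031]
tool_rot: [1.695, 2.645, 0.0]
ft_force: [0.8, 0.1, -0.1]
finger_gap: 0.0851
grip_force: 0.0
```

>>> {"method": "move_arm", "body": {"moves": [[[-36.4,-2.5,5],-8],[[-35.7,-7.5,5],-8],[[-34.3,-12.4,5],-8],[[-32.2,-17,5],-8],[[-29.5,-21.4,5],-8]]}}

```text
time_s: 11.28
eef_pos: [0.5045, -0.1081, 0.178]
tool_rot: [-0.689, -3.065, -0.0]
ft_force: [1.2, -0.4, -0.5]
finger_gap: 0.0854
grip_force: 0.0
```

>>> {"method": "move_arm", "body": {"moves": [[[-26.3,-25.3,5],-8],[[-22.5,-28.7,5],-8],[[-18.3,-31.5,5],-8],[[-13.7,-33.8,5],-8],[[-8.9,-35.3,5],-8]]}}

```text
time_s: 11.9
eef_pos: [0.5684, -0.2787, 0.1528]
tool_rot: [0.401, -3.116, -0.0]
ft_force: [0.3, -0.5, 0.2]
finger_gap: 0.0852
grip_force: 0.0
```

```bash
python3 - <<'E'
from h import *
np.set_printoptions(precision=4,suppress=True)
s=state(); print(s["eef_pos"],psi_of(s["tool_rot"]),s["joint_pos"])
p=scr(p0=[.5677,-.2776,.249])
plan([.5677,-.2776,.08],.249-np.pi,2)
E
```

```text
[ 0.5684 -0.2787  0.1528] -2.8853621645622187 [-0.5725  0.5357 -0.073   0.9624  0.0001 -0.8288]
['side'] [ 0.5673 -0.2781  0.2505] 0.067 [-0.0002 -0.2693]
['top'] [ 0.5677 -0.2776  0.249 ] 1.0 [ 0.0002 -0.2688]
['side', 'top'] [ 0.5673 -0.2781  0.2505] 0.533 [-0.0002 -0.2693]
[[np.float64(-0.1), np.float64(0.0), np.float64(36.3)], np.float64(0.02)]
[[np.float64(-0.1), np.float64(0.0), np.float64(36.3)], np.float64(0.02)]
```

>>> {"method": "move_arm", "body": {"moves": [[[0,0,40],0],[[0,0,40],0],[[0,0,30],0],[[0,0,16],0],[[0,0,0],0]]}}

```text
time_s: 12.72
eef_pos: [0.5673, -0.2764, 0.0266]
tool_rot: [0.395, -3.115, -0.002]
ft_force: [1.0, 0.6, 0.6]
finger_gap: 0.0856
grip_force: 0.0
```

>>> {"method": "move_arm", "body": {"moves": [[[0,0,0],0],[[0,0,0],0],[[0,0,0],0],[[0,0,0],0],[[0,0,0],0]], "claw": 1, "force": 70}}

```text
time_s: 13.35
eef_pos: [0.5688, -0.2782, 0.0285]
tool_rot: [-0.394, 3.115, -0.002]
ft_force: [0.0, -0.2, 6.1]
finger_gap: 0.0328
grip_force: 70.7
```

>>> {"method": "move_arm", "body": {"moves": [[[0,0,0],0],[[0,0,0],0]]}}

```text
time_s: 13.6
eef_pos: [0.5688, -0.2782, 0.0285]
tool_rot: [-0.394, 3.115, -0.002]
ft_force: [-0.7, 0.2, 7.4]
finger_gap: 0.0333
grip_force: 70.7
```

>>> {"method": "move_arm", "body": {"moves": [[[0,0,-20],0],[[0,0,-30],0],[[0,0,-30],0],[[0,0,0],0]]}}

```text
time_s: 14.1
eef_pos: [0.5694, -0.2784, 0.1092]
tool_rot: [-0.394, 3.113, -0.004]
ft_force: [0.4, -0.7, -2.8]
finger_gap: 0.0329
grip_force: 70.0
```

```bash
python3 - <<'E'
from h import *
s=state(); print(s["eef_pos"],psi_of(s["tool_rot"]),s["ft_force"])
print(fromb(-.05,-.175)); plan([*fromb(-.05,-.175),.1],.095-np.pi,5)
E
```

```text
[ 0.56943027 -0.27836281  0.1091632 ] -2.8898000076715524 [ 0.37617512 -0.70997461 -2.75976871]
[ 0.50882546 -0.18895376]
[[np.float64(7.3), np.float64(20.3), np.float64(1.8)], np.float64(1.8)]
[[np.float64(7.9), np.float64(20.1), np.float64(1.8)], np.float64(1.8)]
[[np.float64(8.5), np.float64(19.8), np.float64(1.8)], np.float64(1.8)]
[[np.float64(9.2), np.float64(19.6), np.float64(1.8)], np.float64(1.8)]
[[np.float64(9.8), np.float64(19.3), np.float64(1.8)], np.float64(1.8)]
```

>>> {"method": "move_arm", "body": {"moves": [[[7.3,20.3,1.8],1.8],[[7.9,20.1,1.8],1.8],[[8.5,19.8,1.8],1.8],[[9.2,19.6,1.8],1.8],[[9.8,19.3,1.8],1.8]]}}

```text
time_s: 14.72
eef_pos: [0.5057, -0.1869, 0.0963]
tool_rot: [0.147, -3.136, -0.003]
ft_force: [0.7, -0.1, -2.1]
finger_gap: 0.033
grip_force: 70.0
```

>>> {"method": "move_arm", "body": {"moves": [[[0,0,5],0],[[0,0,3],0],[[0,0,0],0]]}}

```text
time_s: 15.1
eef_pos: [0.5076, -0.1886, 0.0896]
tool_rot: [0.148, -3.138, -0.0]
ft_force: [0.3, 0.0, -2.1]
finger_gap: 0.0332
grip_force: 70.2
```

```bash
python3 - <<'E'
from h import *
s=state(); print(s["eef_pos"],tob(s["eef_pos"]),psi_of(s["tool_rot"])+np.pi,s["ft_force"])
im={n:snapshot(n) for n in("top","side")}; cv2.imwrite("pics/s4.png",np.hstack([im[n][100:380,120:480] for n in im]))
E
```

```text
[ 0.50759132 -0.18863537  0.08958306] [-0.05119838 -0.17456597] 0.09434224289958593 [ 0.25077446  0.01862118 -2.07801099]
```

View pics/s4.png

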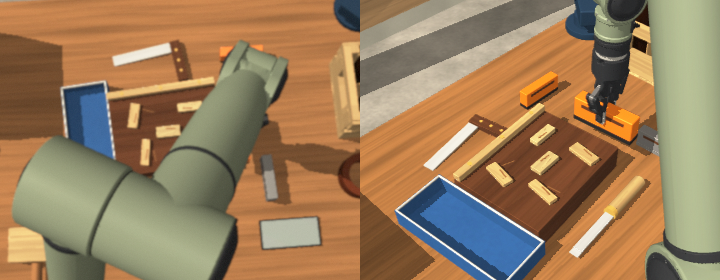

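>>> {"method": "move_arm", "body": {"moves": [[[0,15,0],0],[[0,15,0],0],[[0,15,0],0],[[0,15,0],0],[[0,15,0],0]]}}

```text
time_s: 15.82
eef_pos: [0.5002, -0.1122, 0.0904]
tool_rot: [-0.15, 3.138, -0.0]
ft_force: [0.7, 0.2, -2.4]
finger_gap: 0.0331
grip_force: 70.2
```

>>> {"method": "move_arm", "body": {"moves": [[[0,15,0],0],[[0,15,0],0],[[0,15,0],0],[[0,15,0],0],[[0,15,0],0]]}}

```text
time_s: 16.45
eef_pos: [0.4932, -0.0378, 0.0903]
tool_rot: [-0.149, 3.138, -0.0]
ft_force: [-0.1, -0.2, -2.9]
finger_gap: 0.033
grip_force: 70.2
```

```bash
python3 - <<'E'
from h import *
s=state(); print(s["eef_pos"],tob(s["eef_pos"]),psi_of(s["tool_rot"])+np.pi,s["ft_force"])
im=snapshot("side"); cv2.imwrite("pics/s5.png",cv2.resize(im[150:400,120:450],None,fx=2,fy=2))
E
```

```text
[ 0.49315099 -0.03781195  0.09029005] [-0.05126691 -0.02305287] 0.09463034250734204 [-0.13184079 -0.21494403 -2.93731227]
```

View pics/s5.png

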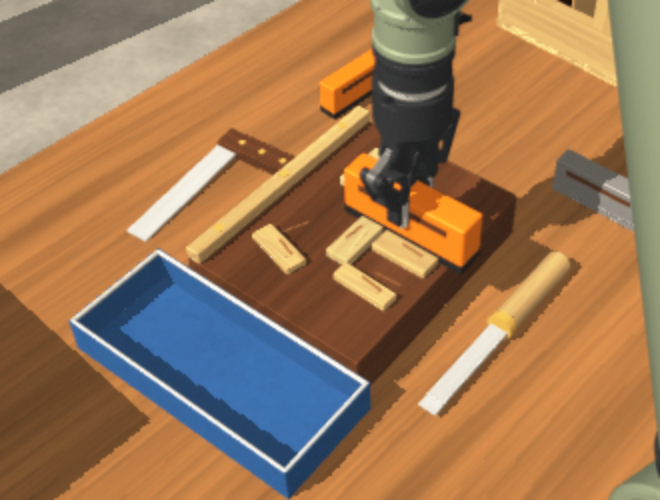

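>>> {"method": "move_arm", "body": {"moves": [[[0,15,0],0],[[0,15,0],0],[[0,15,0],0],[[0,15,0],0],[[0,15,0],0]]}}

```text
time_s: 17.12
eef_pos: [0.4861, 0.0369, 0.0903]
tool_rot: [-0.149, 3.138, -0.0]
ft_force: [0.1, 0.2, -2.5]
finger_gap: 0.0333
grip_force: 70.2
```

>>> {"method": "move_arm", "body": {"moves": [[[0,13,0],0],[[0,13,0],0],[[0,13,0],0],[[0,13,0],0],[[0,13,0],0]]}}

```text
time_s: 17.75
eef_pos: [0.4799, 0.1015, 0.0903]
tool_rot: [-0.149, 3.138, 0.0]
ft_force: [-0.2, -0.3, -2.4]
finger_gap: 0.0328
grip_force: 70.2
```

>>> {"method": "move_arm", "body": {"moves": [[[0,13,0],0],[[0,8,0],0],[[0,0,0],0]]}}

```text
time_s: 18.12
eef_pos: [0.4779, 0.122, 0.0902]
tool_rot: [0.15, -3.138, 0.0]
ft_force: [0.5, -0.6, -3.2]
finger_gap: 0.0329
grip_force: 70.2
```

```bash
python3 - <<'E'
from h import *
s=state(); print(s["eef_pos"],tob(s["eef_pos"]),psi_of(s["tool_rot"])+np.pi,s["ft_force"])
im={n:snapshot(n) for n in("top","side")}; cv2.imwrite("pics/s6.png",np.hstack([im[n][120:400,120:450] for n in im]))
E
```

```text
[0.47789541 0.12203979 0.09023747] [-0.05129061  0.13752519] 0.09573627024104603 [ 0.48957805 -0.62432481 -3.17371953]
```

View pics/s6.png

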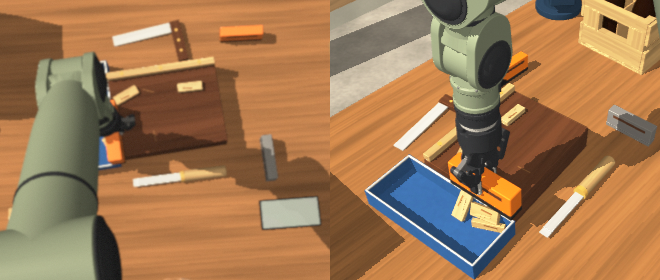

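>>> {"method": "move_arm", "body": {"moves": [[[0,0,-25],0],[[0,-10,-15],0],[[-12,-50,0],0],[[-12,-50,0],0],[[-12,-50,0],0]]}}

```text
time_s: 18.85
eef_pos: [0.5295, -0.0368, 0.1307]
tool_rot: [-0.148, 3.137, -0.001]
ft_force: [1.4, 0.2, -2.7]
finger_gap: 0.0334
grip_force: 70.6
```

>>> {"method": "move_arm", "body": {"moves": [[[-12,-50,0],0],[[-13,-50,0],0],[[0,-30,10],0],[[0,0,15],0],[[0,0,15],0]]}}

```text
time_s: 19.48
eef_pos: [0.5654, -0.1615, 0.0893]
tool_rot: [0.147, -3.137, -0.001]
ft_force: [-0.3, -0.0, -2.6]
finger_gap: 0.0334
grip_force: 70.7
```

```bash
python3 - <<'E'
from h import *
im=snapshot("side");snapshot("top"); s=state(); print(s["eef_pos"],tob(s["eef_pos"]),psi_of(s["tool_rot"])+np.pi,s["ft_force"])
cv2.imwrite("pics/s7.png",cv2.resize(im[150:400,120:450],None,fx=2,fy=2))
for n in("side","top"):
  for d in outline_of(n,"chip1"):
    if d["p"]>.2 and d["mask"].sum()<450:
        uv=np.argwhere(d["mask"])[:,::-1].astype(np.float32); r=cv2.minAreaRect(uv)
        P=[tob(ground(n,q,.066)) for q in cv2.boxPoints(r)]; print(n,tob(ground(n,uv.mean(0),.066)),"x",np.min(P,0)[0],np.max(P,0)[0],"y",np.min(P,0)[1],np.max(P,0)[1])
for n in("side","top"): print([ (d["p"],d["rect"]) for d in outline_of(n,"board")][:2])
E
```

```text
[ 0.56522019 -0.16074386  0.08894681] [ 0.00881635 -0.15226675] 0.09531058662512226 [ 0.11028805  0.47129686 -3.23911138]
side [0.04326517 0.10094421] x 0.019229161032686667 0.06865336425508117 y 0.06806173930135005 0.13083711157138206
side [-0.08159707  0.17012526] x -0.11724900791897451 -0.04364954121236769 y 0.14970896195702188 0.19129581092155634
side [ 0.03946307 -0.06933889] x 0.02323045248082904 0.057759885102159014 y -0.10978222644759815 -0.030469835455763098
side [-0.10241222  0.18833588] x -0.13575793270001035 -0.06781048899635611 y 0.16621166638245735 0.20923714757429232
top [0.04508903 0.09971243] x 0.022832988401073263 0.06807633694212258 y 0.06693379041427762 0.13115420813557702
[(0.93, [213.5, 205.1, 379.4, 337.0]), (0.64, [259.0, 336.9, 297.0, 350.1])]
[(0.59, [227.1, 181.3, 346.7, 264.5])]
```

View pics/s7.png

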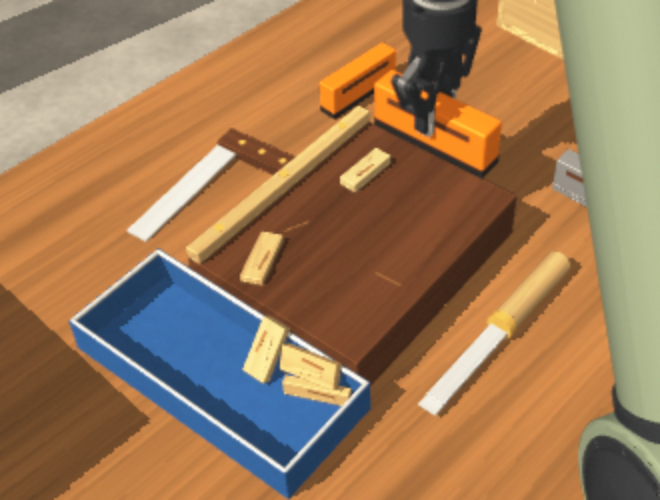

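>>> {"method": "move_arm", "body": {"moves": [[[4,15,0],0],[[0,15,0],0],[[0,15,0],0],[[0,15,0],0],[[0,15,0],0]]}}

```text
time_s: 20.4
eef_pos: [0.5551, -0.0859, 0.0904]
tool_rot: [-0.149, 3.138, -0.0]
ft_force: [-0.3, -0.1, -3.1]
finger_gap: 0.0331
grip_force: 71.2
```

>>> {"method": "move_arm", "body": {"moves": [[[0,15,0],0],[[0,15,0],0],[[0,15,0],0],[[0,15,0],0],[[0,15,0],0]]}}

```text
time_s: 21.02
eef_pos: [0.5479, -0.0115, 0.0903]
tool_rot: [-0.149, 3.138, -0.0]
ft_force: [0.0, -0.5, -2.7]
finger_gap: 0.0331
grip_force: 71.1
```

>>> {"method": "move_arm", "body": {"moves": [[[0,15,0],0],[[0,15,0],0],[[0,13,0],0],[[0,13,0],0],[[0,13,0],0]]}}

```text
time_s: 21.65
eef_pos: [0.5414, 0.057, 0.0903]
tool_rot: [-0.149, 3.138, 0.0]
ft_force: [-0.1, 0.0, -2.6]
finger_gap: 0.0329
grip_force: 71.1
```

>>> {"method": "move_arm", "body": {"moves": [[[0,13,0],0],[[0,13,0],0],[[0,13,0],0],[[0,13,0],0],[[0,13,0],0]]}}

```text
time_s: 22.28
eef_pos: [0.5352, 0.1218, 0.0903]
tool_rot: [-0.149, 3.138, 0.0]
ft_force: [0.6, 0.7, -2.7]
finger_gap: 0.0331
grip_force: 71.1
```

```bash
python3 - <<'E'
from h import *
im={n:snapshot(n) for n in("top","side")}; s=state(); print(s["eef_pos"],tob(s["eef_pos"]),psi_of(s["tool_rot"])+np.pi,s["ft_force"])
cv2.imwrite("pics/s8.png",np.hstack([im[n][120:400,120:450] for n in im]))
E
```

```text
[0.53509907 0.12234412 0.09026623] [0.00568397 0.13240197] 0.09651756634009656 [ 0.8161772  -0.84059059 -2.86599611]
```

View pics/s8.png

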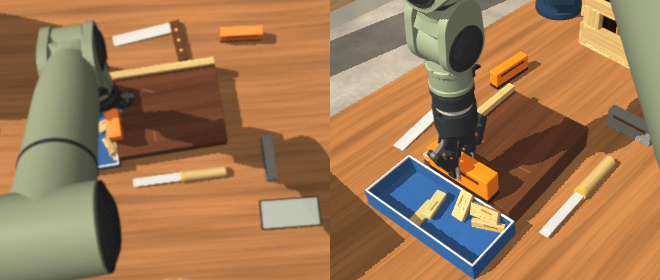

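>>> {"method": "move_arm", "body": {"moves": [[[0,8,0],0],[[0,0,0],0],[[0,0,-25],0],[[0,-10,-25],0],[[0,-20,0],0]]}}

```text
time_s: 23.0
eef_pos: [0.5391, 0.0986, 0.142]
tool_rot: [-0.15, 3.134, -0.0]
ft_force: [0.8, 1.0, -2.8]
finger_gap: 0.0329
grip_force: 71.1
```

```bash
python3 - <<'E'
from h import *
s=state(); print(s["eef_pos"]); plan([.5688,-.2782,.13],.249-np.pi,10)
E
```

```text
[0.53913475 0.09861182 0.14201374]
[[np.float64(0.7), np.float64(-37.8), np.float64(1.2)], np.float64(-0.88)]
[[np.float64(1.2), np.float64(-37.8), np.float64(1.2)], np.float64(-0.88)]
[[np.float64(1.8), np.float64(-37.8), np.float64(1.2)], np.float64(-0.88)]
[[np.float64(2.4), np.float64(-37.7), np.float64(1.2)], np.float64(-0.88)]
[[np.float64(3.0), np.float64(-37.7), np.float64(1.2)], np.float64(-0.88)]
[[np.float64(3.5), np.float64(-37.6), np.float64(1.2)], np.float64(-0.88)]
[[np.float64(4.1), np.float64(-37.6), np.float64(1.2)], np.float64(-0.88)]
[[np.float64(4.7), np.float64(-37.5), np.float64(1.2)], np.float64(-0.88)]
[[np.float64(5.3), np.float64(-37.4), np.float64(1.2)], np.float64(-0.88)]
[[np.float64(5.8), np.float64(-37.3), np.float64(1.2)], np.float64(-0.88)]
```

>>> {"method": "move_arm", "body": {"moves": [[[1,-38,1],-0.9],[[1,-38,1],-0.9],[[2,-38,1],-0.9],[[2,-38,1],-0.9],[[3,-38,1],-0.9]]}}

```text
time_s: 23.62
eef_pos: [0.5514, -0.093, 0.1338]
tool_rot: [0.27, -3.128, -0.0]
ft_force: [1.1, 0.4, -2.3]
finger_gap: 0.0329
grip_force: 71.1
```

>>> {"method": "move_arm", "body": {"moves": [[[4,-38,1],-0.9],[[4,-37,1],-0.9],[[5,-37,1],-0.9],[[5,-37,1],-0.9],[[5,-37,1],-0.9]]}}

```text
time_s: 24.25
eef_pos: [0.5662, -0.2796, 0.1286]
tool_rot: [0.393, -3.115, -0.002]
ft_force: [1.2, -0.6, -2.6]
finger_gap: 0.0334
grip_force: 71.1
```

```bash
python3 - <<'E'
from h import *
np.set_printoptions(precision=3,suppress=True)
im={n:snapshot(n) for n in("top","side")}; s=state(); print(s["eef_pos"],psi_of(s["tool_rot"])+np.pi)
for n in im:
  for d in outline_of(n,"chip1"):
    if d["mask"].sum()<450:
        uv=np.argwhere(d["mask"])[:,::-1]; print(n,round(d["p"],2),np.round(d["rect"]),"own",tob(ground(n,uv.mean(0),.012)))
  L=outline_of(n,"tray")
  if L: m=fill(L[0]["mask"]); p,e=fit({n:m},M["tray"],[.538,.19,.095]); print("tray",n,p,round(e,3),tob(p))
# pale pixels on the board's top face, inside the fence
  q=np.array([fromb(*a) for a in((-.105,-.135),(-.105,.132),(.07,.132),(.07,-.135))]); P=proj(n,np.c_[q,[.06]*4])
  m=np.zeros((480,640),np.uint8); cv2.fillConvexPoly(m,np.int32(P),1); px=im[n][m>0]; print(n,"bright on board",(px[:,1]>130).sum(),len(px))
plan([.5688,-.2782,.1],.249-np.pi,1)
E
```

```text
[ 0.567 -0.283  0.129] 0.24640851427663302
tray top [0.543 0.192 0.101] 0.711 [0.02  0.201]
top bright on board 2940 7106
side 0.85 [220. 314. 241. 344.] own [0.025 0.187]
side 0.72 [240. 309. 265. 340.] own [-0.006  0.154]
side 0.6 [257. 320. 289. 344.] own [-0.054  0.142]
side 0.54 [204. 318. 226. 347.] own [0.044 0.213]
side 0.5 [257. 337. 294. 354.] own [-0.074  0.162]
tray side [0.538 0.19  0.095] 0.141 [0.015 0.199]
side bright on board 0 8100
[[np.float64(-1.9), np.float64(-1.7), np.float64(29.2)], np.float64(0.14)]
```

>>> {"method": "move_arm", "body": {"moves": [[[-2,0,35],0],[[0,0,35],0],[[0,0,20],0],[[0,0,6],0],[[0,0,0],0]]}}

```text
time_s: 25.18
eef_pos: [0.5696, -0.2763, 0.0344]
tool_rot: [0.396, -3.116, -0.0]
ft_force: [-0.2, 0.7, -2.9]
finger_gap: 0.0331
grip_force: 71.2
```

>>> {"method": "move_arm", "body": {"moves": [[[0,0,2],0],[[0,0,1],0],[[0,0,0],0]]}}

```text
time_s: 25.55
eef_pos: [0.5698, -0.2771, 0.0317]
tool_rot: [-0.394, 3.116, -0.001]
ft_force: [-0.1, 0.6, -1.5]
finger_gap: 0.0333
grip_force: 71.2
```

>>> {"method": "move_arm", "body": {"moves": [[[0,0,1],0],[[0,0,1],0],[[0,0,0],0]]}}

```text
time_s: 25.92
eef_pos: [0.5695, -0.2769, 0.0291]
tool_rot: [0.394, -3.117, -0.0]
ft_force: [0.8, -0.2, -2.5]
finger_gap: 0.033
grip_force: 71.2
```

>>> {"method": "move_arm", "body": {"moves": [[[0,0,1],0],[[0,0,0.5],0],[[0,0,0],0]]}}

```text
time_s: 26.3
eef_pos: [0.5697, -0.2769, 0.0283]
tool_rot: [-0.395, 3.116, -0.0]
ft_force: [-2.0, 1.1, 3.9]
finger_gap: 0.0331
grip_force: 72.0
```

Sole is on the bench; release and withdraw.

>>> {"method": "move_arm", "body": {"moves": [[[0,0,0],0],[[0,0,0],0],[[0,0,0],0],[[0,0,0],0],[[0,0,0],0]], "claw": 0, "force": 20}}

```text
time_s: 26.92
eef_pos: [0.5695, -0.2769, 0.0277]
tool_rot: [0.394, -3.117, -0.0]
ft_force: [0.1, 0.7, 0.3]
finger_gap: 0.0856
grip_force: 0.0
```

>>> {"method": "move_arm", "body": {"moves": [[[0,0,-15],0],[[0,0,-30],0],[[0,0,-50],0],[[0,0,-50],0],[[0,0,-30],0]]}}

```text
time_s: 27.55
eef_pos: [0.5706, -0.2775, 0.2072]
tool_rot: [-0.394, 3.113, -0.005]
ft_force: [0.2, -0.1, 0.5]
finger_gap: 0.0851
grip_force: 0.0
```

>>> {"method": "move_arm", "body": {"moves": [[[45,-15,0],0],[[45,-15,0],0],[[45,-15,0],0],[[40,-15,0],0],[[0,0,0],0]]}}

```text
time_s: 28.18
eef_pos: [0.4131, -0.3803, 0.2041]
tool_rot: [-0.388, 3.117, -0.002]
ft_force: [0.7, -0.3, 0.6]
finger_gap: 0.0853
grip_force: 0.0
```

```bash
python3 - <<'E'
from h import *
np.set_printoptions(precision=3,suppress=True)
im={n:snapshot(n) for n in("top","side")}; s=state(); print(s["eef_pos"],s["time_s"],s["finger_gap"])
for n in im:
  for d in outline_of(n,"chip1"):
    if d["mask"].sum()<450:
        uv=np.argwhere(d["mask"])[:,::-1]; print(n,round(d["p"],2),np.round(d["rect"]),"own",tob(ground(n,uv.mean(0),.012)))
  L=outline_of(n,"tray")
  if L: m=fill(L[0]["mask"]); p,e=fit({n:m},M["tray"],[.538,.19,.095]); print("tray",n,p,round(e,3),tob(p))
  q=np.array([fromb(*a) for a in((-.105,-.135),(-.105,.132),(.07,.132),(.07,-.135))]); P=proj(n,np.c_[q,[.06]*4])
  m=np.zeros((480,640),np.uint8); cv2.fillConvexPoly(m,np.int32(P),1); px=im[n][m>0]; print(n,"bright on board",(px[:,1]>130).sum(),len(px))
  for k in("chisel","square","tape","mallet","phone"): print(k,[(round(d["p"],2),np.round(d["rect"]).tolist()) for d in outline_of(n,k)][:2])
scr(p0=[.5677,-.2776,.249])
E
```

```text
[ 0.415 -0.379  0.204] 28.275 0.08520294442894415
top 0.71 [218. 234. 234. 253.] own [-0.01   0.167]
top 0.64 [224. 251. 230. 262.] own [-0.041  0.16 ]
top 0.61 [191. 220. 218. 235.] own [0.046 0.215]
top 0.59 [201. 227. 224. 240.] own [0.024 0.191]
tray top [0.54  0.195 0.087] 0.239 [0.017 0.204]
top bright on board 396 7106
chisel [(0.64, [320.0, 285.0, 346.0, 299.0])]
square [(0.86, [232.0, 139.0, 306.0, 180.0])]
tape [(0.74, [481.0, 267.0, 504.0, 301.0])]
mallet [(0.74, [128.0, 326.0, 186.0, 434.0])]
phone [(0.52, [232.0, 140.0, 308.0, 177.0])]
side 0.9 [201. 319. 225. 346.] own [0.044 0.215]
side 0.54 [257. 338. 296. 355.] own [-0.077  0.161]
side 0.51 [219. 314. 242. 342.] own [0.025 0.187]
tray side [0.538 0.19  0.094] 0.156 [0.015 0.199]
side bright on board 0 8100
chisel [(0.59, [330.0, 274.0, 404.0, 355.0]), (0.37, [338.0, 184.0, 400.0, 229.0])]
square [(0.6, [335.0, 186.0, 400.0, 226.0]), (0.56, [184.0, 212.0, 267.0, 271.0])]
tape [(0.33, [339.0, 183.0, 399.0, 230.0])]
mallet [(0.57, [226.0, 423.0, 324.0, 478.0])]
phone [(0.93, [489.0, 249.0, 512.0, 288.0]), (0.68, [200.0, 318.0, 226.0, 347.0])]
['side'] [ 0.568 -0.278  0.251] 0.057 [ 0.001 -0.269]
['top'] [ 0.569 -0.275  0.25 ] 0.062 [ 0.002 -0.267]
['side', 'top'] [ 0.568 -0.276  0.249] 0.062 [ 0.001 -0.268]
```

```bash
python3 -c "
from bench import *
print(job_done())"
```

```text
the job is handed in; nothing more can be done
None
```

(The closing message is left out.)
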